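# Slide a plate out over the filing edge

### The arm

A 6-joint arm with a two-finger parallel gripper is mounted at the origin on a cart in front of the work surface, level with it; the furniture and walls round the work are solid. World frame = base frame: x ahead of the robot, y to its left, z up, the work surface at z = 0. Lengths are in m, angles in rad, forces in N, time in s.
With the tool pointing down it reaches from about 0.3 to 0.875 m from the base axis. Payload 6.4 kg.
Tool frame: the origin (TCP) lies midway between the tips of the shut fingers; the grasp point (between the pads) lies ctrl.grip_depth behind it (ctrl.grip_depth is the distance from the TCP to the grasp point, in m); z points along the fingers, y is the line along which they close (so a half turn about z gives the same grasp; the last joint's range is limited). The gripper opens to 88 mm and grips with 3 to 60 N. Pads are 18 mm wide; open, the fingers measure 123 mm over their backs; the gripper's body (75 mm by 187 mm) begins 45 mm behind the grasp point.
Start: joints at [1.01, 0.181, 1.607, -0, 1.354, -0.206], TCP at [0.2, 0.539, 0.239] pointing down, gripper open.
Joint ranges: [-2.99, 2.99], [-0.89, 2.07], [0.3, 2.58], [-1.14, 4.28], [0, 2.63], [-3.12, 3.12]. Speed limits (rad/s): [2.57, 2.57, 3.01, 3.14, 3.14, 3.14].

### API

Orientations are given as a unit quaternion [w, x, y, z].
In Python, from workcell import ctrl, kin, cams, hand_in gives the robot as it stands. Calls block until the motion is done:
- ctrl.movep(position, orientation): joint-space move of the TCP to a pose.
- ctrl.servo_line(position, orientation=None, rate=0.15, max_force=None): straight line of the TCP; orientation=None keeps the orientation; rate is the mean speed in m/s. With max_force (N) it stops when the force on the tool has changed by that much, and returns True; else False.
- ctrl.move_j(angles): joint-space move.
- ctrl.gripper_open() and ctrl.close_gripper(squeeze=None): open the fingers fully, or close them until they stop; squeeze is the grip in N (None keeps the last).
- ctrl.pause(seconds).
- kin.ik(position, orientation): joint angles nearest the present ones, or None.
- ctrl.sense(): the state.
- cams.read_camera(name): name is "scene" or "top"; returns a dict with "pixels" (384x512x3 uint8, blue, green, red), "camera_matrix" (3x3 intrinsics, pixels), "R" (3x3) and "t" (3): a world point X has camera coordinates R X + t. Camera axes: x right, y down, z forward; pixel columns grow to the right and rows downward; lengths in m; the calibration is good to about 2 mm. A picture is of the moment at which its call begins. There is no depth.
A pose or a line that the arm cannot do raises ctrl.IKError and nothing moves.
- hand_in(): hands the job in; it is judged then, once.
Trained networks look in a picture, given as the dict that the camera call returned (one of the last four; its "shot" number tells which), for a name from the list of things; names that differ only in an ending like _2 or _b are one class to them, and where a whole thing is asked for, a point or a joint stands for the part that bears it (a point fixed in the world has none). Each returns a list of dicts, best first, with "conf" (0 to 1); they miss things now and then, are a little off and sometimes report something else, mostly with a low value. They report only what shows in the picture. A call takes as long as a camera call.
- cams.cut_out(label, picture): "mask" (384x512 bool, what is visible of it).
- cams.pinpoint(label, picture): "point" ([x, y, z] in m, in world coordinates, good to about 4 mm: a listed point, or the origin of a listed thing).
The state is a dict: "time": time; "qpos": joint angles; "qvel": joint speeds; "tau": joint torques, N m; "tool_pos": TCP position; "eef_rot": TCP orientation; "contact_force": force on the tool from outside, world axes, zero at the start; "moment": the same for the moment, N m; "width": opening from 0.0 (shut) to 1.0 (fully open); "grasp_force": force on a finger pad.
Only numpy, scipy, OpenCV 4.12 (cv2) and the standard library are available. Lean on these libraries where they do the work, as an engineer would, in place of code of your own. Each camera call takes 0.05 s, during which the arm holds its last target. There are 200 camera calls.

### The job

Push the flat aluminium plate along the top of the wooden bench block, toward the block's steel-capped edge, until the red line across the plate lies right over that edge along its whole length, so that the 30 mm end is left hanging out square, ready to be filed. Push it with the fingertips only: do not lift the plate or let it tip off the block, and leave the other things on the bench where they are.

Things in the scene. Friction and masses are not known exactly. Their poses are not given: they have to be found in the camera images.
- bench_block: Brown wooden block fixed to the bench, 240 (x) x 220 (y) x 40 mm high, flat on top; origin at the centre of its underside, z up. Its -x side, turned roughly toward the robot, has a 16 mm thick steel cap flush with the wood; the outer face of the cap, 120 mm from the origin along -x, is the edge meant.
- block_edge (a point): Middle of the block's upper steel edge, 40 mm above the bench; axes as the block's: -x points out over the edge, y runs along the edge (110 mm each way).
- cover_plate: Loose flat aluminium plate lying on the block, 95 (x) x 100 (y) x 8 mm, 0.2 kg, four 8 mm holes; origin at the centre of its underside, z up. Its -x end faces the steel edge, turned up to 0.3 rad; a red line crosses it parallel to that end, 30 mm in from it (17.5 mm from the origin along -x, 65 mm from the +x end, which is the one to push).
- line_left (a point): End of the red line at the plate's +y side, on the top face; axes as the plate's.
- line_right (a point): End of the red line at the plate's -y side, on the top face; axes as the plate's.
- battery: Standing round cell, dark blue with a yellow band, 34 mm across, 62 mm tall; origin under its centre. To be left alone.
- big_nut: Grey hexagon nut lying flat, 51 x 44 x 21 mm, to the right of the block; origin under its centre. To be left alone.
- bearing: Ball bearing lying flat, 62 mm across, 16 mm high; origin under its centre. To be left alone.
- file: Flat file with a wooden handle, 290 mm long (its own y, handle to +y), 27 mm high; origin under its middle. To be left alone.

How it is judged:
By the outcome, as a careful person would: the job done as asked, in the order asked, and still so for the second after the job is handed in, with the robot touching nothing.
It also fails if it takes over 42 s, if anything falls off the work surface, if the arm or the gripper's body presses on something with over 40 N, if the wrist force passes 120 N, or if a joint passes its speed limit or range.

## Working session

There is one attempt and no reset: what is moved stays moved. The work goes in short steps, each a Python script; the robot and the scene stay as the last script left them, time stands still between calls to the robot, and variables do not carry over. Pictures are saved under pics/ and viewed, at most 10 in all, crops included, and the job is handed in when it is done.

```bash
mkdir -p pics; ls
python3 - <<'E'
from workcell import ctrl,kin,cams
import cv2,numpy as np
for n in("scene","top"):
    p=cams.read_camera(n); cv2.imwrite(f"pics/{n}0.png",p["pixels"])
    print(n,p["camera_matrix"].tolist(),np.round(p["R"],4).tolist(),np.round(p["t"],4).tolist())
    for l in["bench_block","block_edge","cover_plate","line_left","line_right","battery","big_nut","bearing","file"]:
        print(l,[(np.round(d["point"],4).tolist(),round(d["conf"],2)) for d in cams.pinpoint(l,p)[:2]])
s=ctrl.sense();print(s["time"],s["eef_rot"],s["contact_force"],ctrl.grip_depth)
E
```

```text
pics
workcell.py
scene [[385.236238670865, 0.0, 250.02654915196337], [0.0, 385.236238670865, 193.4655350470611], [0.0, 0.0, 1.0]] [[0.478, -0.8782, 0.0163], [-0.6381, -0.36, -0.6806], [0.6036, 0.3149, -0.7325]] [-0.0863, 0.4831, 0.6028]
bench_block [([0.5898, 0.2953, 0.0014], 0.9)]
block_edge [([0.4792, 0.2482, 0.041], 0.7), ([0.5517, 0.2837, 0.0414], 0.29)]
cover_plate [([0.5576, 0.2836, 0.0429], 0.84)]
line_left [([0.5234, 0.3266, 0.0434], 0.79), ([0.5307, -0.043, 0.0018], 0.67)]
line_right [([0.5527, 0.2284, 0.0494], 0.87)]
battery [([0.696, -0.0448, -0.0019], 0.67)]
big_nut [([0.5673, -0.1456, -0.0034], 0.74), ([0.5302, -0.0437, 0.0024], 0.56)]
bearing [([0.559, 0.5946, -0.002], 0.62)]
file [([0.5668, -0.1464, -0.0032], 0.87)]
top [[354.74077352679734, 0.0, 250.87104962756206], [0.0, 354.74077352679734, 194.78087795812203], [0.0, 0.0, 1.0]] [[-0.0091, -0.9997, -0.0242], [-0.9927, 0.0119, -0.1197], [0.1199, 0.0229, -0.9925]] [0.2407, 0.5962, 1.1088]
bench_block []
block_edge [([0.4789, 0.2464, 0.0427], 0.8)]
cover_plate [([0.5553, 0.2808, 0.0387], 0.66)]
line_left [([0.529, 0.3264, 0.0476], 0.86)]
line_right [([0.5479, 0.2345, 0.0424], 0.57)]
battery [([0.6938, -0.0485, -0.0026], 0.46)]
big_nut [([0.5286, -0.0489, 0.0036], 0.58)]
bearing [([0.5579, 0.591, 0.0006], 0.65)]
file [([0.5705, -0.1493, -0.0049], 0.77)]
1.0 [-8.63471688e-06  1.76486495e-01  9.84303062e-01 -8.70524373e-06] [0.69915567 0.56126427 0.7292552 ] 0.0187
```

View pics/top0.png

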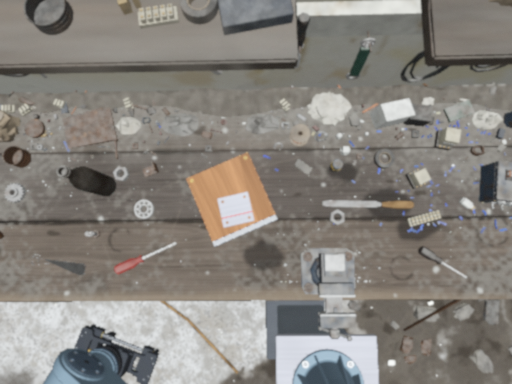

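View pics/scene0.png

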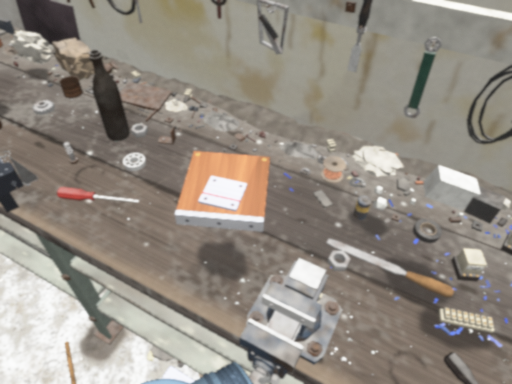

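The top view shows the brown block with its steel edge running from about (215,243) to (276,217), and the plate near (237,209). In the scene view the block is at (225,190). The path is clear, and the vise is well away. Next I'll zoom in and refine the edge and line numerically.

Run:
```python
import cv2,numpy as np
a=cv2.imread("pics/top0.png")[150:250,183:283];b=cv2.imread("pics/scene0.png")[145:245,170:280]
f=5.0
h=np.hstack([cv2.resize(x,None,fx=3.8,fy=5 if 0 else 3.8,interpolation=cv2.INTER_CUBIC) for x in(a,b)])
cv2.imwrite("pics/crop0.png",h);print(h.shape)
```

```text
(380, 798, 3)
```

View pics/crop0.png

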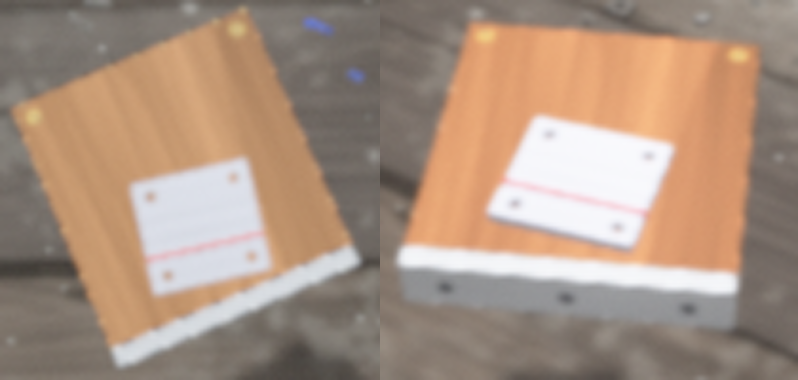

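The crop shows the edge clearly in both views: the white steel cap ends against the bench in the top view and against the grey face in the scene view. The red line on the plate also shows in both. I'll fit each one in images rectified to its own height.

```bash
cat > h.py <<'E'
import numpy as np,cv2
from workcell import ctrl,kin,cams,hand_in
from scipy.ndimage import map_coordinates
def profile(p,c,d,n,half,rng,z):
    """sample image at c + s*d + u*n on plane z -> (s,u,bgr[s,u,3])"""
    s=np.linspace(-half,half,41);u=np.arange(-rng,rng+1e-9,.00025)
    xy=c+s[:,None,None]*d+u[None,:,None]*n
    X=np.dstack([xy,np.full(xy.shape[:2],z)])@p["R"].T+p["t"]
    q=X@p["camera_matrix"].T;q=q[...,:2]/q[...,2:]
    im=p["pixels"].astype(float)
    return s,u,np.dstack([map_coordinates(im[...,k],[q[...,1],q[...,0]],order=1) for k in range(3)])
def fit(p,c,yaw,half,z,kind,rng=.008):
    """fit line near c with normal n=(cos,sin)yaw; returns (point,yaw,rms)"""
    for it in range(3):
        n=np.array([np.cos(yaw),np.sin(yaw)]);d=np.array([-n[1],n[0]])
        s,u,b=profile(p,c,d,n,half,rng,z)
        if kind=="edge": w=np.clip(np.gradient(cv2.GaussianBlur(b.mean(2),(1,9),0) if 0 else b.mean(2),axis=1),0,None)
        else:
            w=b[...,2]-b[...,1]; w=np.clip(w-np.median(w,axis=1,keepdims=True)-6,0,None)
        w=w**2 if kind=="edge" else w
        ok=w.sum(1)>0
        m=(w*u).sum(1)[ok]/w.sum(1)[ok]; ss=s[ok]
        for _ in range(3):
            k=np.polyfit(ss,m,1);r=m-np.polyval(k,ss);g=abs(r)<2*r.std()+1e-5;ss,m=ss[g],m[g]
        c=c+n*k[1];yaw=yaw-np.arctan(k[0])
    return c,yaw,r.std(),len(ss)
def measure(p,ec,ey,lc,ly,rng=.008):
    e=fit(p,np.array(ec),ey,.095,.04,"edge");l=fit(p,np.array(lc),ly,.043,.048,"red",rng)
    n=np.array([np.cos(e[1]),np.sin(e[1])])
    return e,l,(l[0]-e[0])@n,l[1]-e[1]
E
python3 - <<'E'
from h import *
np.set_printoptions(precision=4,suppress=True)
for n in("scene","top"):
    p=cams.read_camera(n)
    for x in measure(p,[.479,.2473],.41,[.538,.279],.246):print(n,x)
E
```

```text
scene (array([0.4791, 0.2474]), np.float64(0.3985861889242476), np.float64(0.00043031193013941125), 41)
scene (array([0.5368, 0.2787]), np.float64(0.2161150308121513), np.float64(0.00020213846483483263), 41)
scene 0.06529063613928365
scene -0.18247115811209627
top (array([0.4791, 0.2473]), np.float64(0.39890544999450506), np.float64(0.0004402740708382677), 41)
top (array([0.5357, 0.2784]), np.float64(0.21789458223894115), np.float64(0.000178748481547935), 41)
top 0.06423041875967331
top -0.1810108677555639
```

```bash
cat >> h.py <<'E'
from scipy.spatial.transform import Rotation as Rt
E0=np.array([.4791,.2474]);BY=.3988
N=np.array([np.cos(BY),np.sin(BY)]);D=np.array([-N[1],N[0]])
def quat(dy=0):
    a=BY+dy;y=np.array([-np.sin(a),np.cos(a),0]);z=np.array([0,0,-1.])
    q=Rt.from_matrix(np.c_[np.cross(y,z),y,z]).as_quat();return q[[3,0,1,2]]
def pos(n,d,z): return np.r_[E0+n*N+d*D,z]
E
python3 - <<'E'
from h import *
np.set_printoptions(precision=4,suppress=True)
ctrl.close_gripper()
ctrl.movep(pos(.170,.0036,.12),quat())
hit=ctrl.servo_line(pos(.170,.0036,.060),rate=.1)
hit=ctrl.servo_line(pos(.170,.0036,.036),rate=.02,max_force=4)
s=ctrl.sense();print(hit,s["tool_pos"],s["contact_force"])
z=s["tool_pos"][2]
ctrl.servo_line(pos(.170,.0036,z+.003),rate=.03)
s=ctrl.sense();print(s["time"],s["tool_pos"],s["contact_force"],s["width"])
p=cams.read_camera("top");cv2.imwrite("pics/top1.png",p["pixels"])
p=cams.read_camera("scene");cv2.imwrite("pics/scene1.png",p["pixels"])
cv2.imwrite("pics/c1.png",np.hstack([cv2.resize(cv2.imread(f"pics/{n}1.png")[120:260,160:300],None,fx=2.8,fy=2.8) for n in("top","scene")]))
E
```

```text
True [0.6343 0.3167 0.0405] [0.1935 0.1459 3.2315]
6.1583 [0.6343 0.3167 0.0434] [-0.5785 -0.7027 -0.1961] 0.006518033738915226
```

View pics/c1.png

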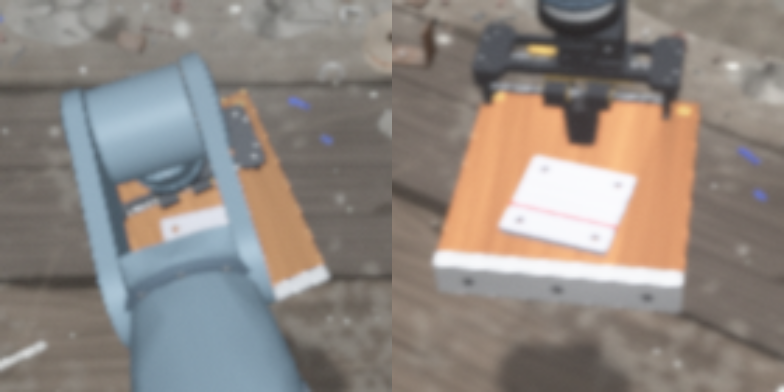

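The top view is blocked by the arm. The scene view is clear: the shut fingers are behind the plate's far end, centred on it, and contact confirmed the block top at 40 mm. Pushing now, and checking with the scene camera.

Run:
```python
from h import *
np.set_printoptions(precision=4,suppress=True)
lc=np.array([.5365,.2786]);ly=.217
for n in(.145,.135,.125,.115,.105,.095):
    ctrl.servo_line(pos(n,.0036,.0434),rate=.03)
    p=cams.read_camera("scene")
    best=min((measure(p,E0,BY,lc-k*.005*N,ly+j*.09,.006) for k in(0,1,2) for j in(0,1)),key=lambda m:m[1][2]-m[1][3]*1e-2)
    e,l,g,y=best;lc,ly=l[0],l[1]
    print(n,"gap",g,"yaw",y,"rms",l[2],l[3],"edge",e[0],e[1],"lat",(l[0]-E0)@D)
s=ctrl.sense();print(s["time"],s["tool_pos"],s["contact_force"])
cv2.imwrite("pics/s2.png",cv2.resize(p["pixels"][140:250,170:290],None,fx=5,fy=5))
```

```text
0.145 gap 0.06538958130144214 yaw -0.18107600510107677 rms 0.0004361359082592057 41 edge [0.479  0.2474] 0.39711235571149794 lat 0.0064135742355442915
0.135 gap 0.05821626095798652 yaw -0.15743426589195364 rms 0.00043220102932102304 41 edge [0.479  0.2474] 0.3971778986738027 lat 0.007120851529061309
0.125 gap 0.048918663758709346 yaw -0.12345405562001366 rms 0.0004670901088490991 41 edge [0.479  0.2473] 0.39845571635076404 lat 0.008581591851239643
0.115 gap 0.03978351596795247 yaw -0.08523838711526466 rms 0.0004087566319716578 41 edge [0.4788 0.2473] 0.3977720188234075 lat 0.009698049316632996
0.105 gap 0.027844811627697804 yaw -0.03914083043387917 rms 0.00040148241570224215 40 edge [0.4809 0.2482] 0.39222048755302386 lat 0.009694951073008157
0.095 gap 0.023173234236973417 yaw 0.004811380831367229 rms 0.00038356537202026647 38 edge [0.4762 0.2462] 0.39473894400086706 lat 0.009312432027628187
9.9583 [0.565  0.2875 0.0434] [-0.4968  0.7371  0.2309]
```

View pics/s2.png

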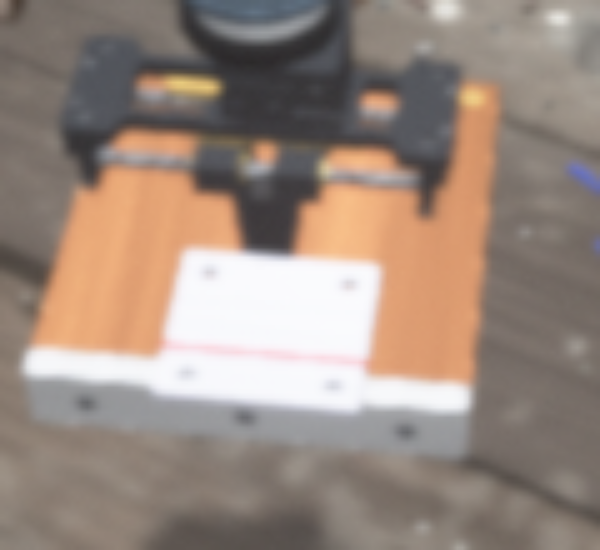

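The plate is now square to the edge: the line's yaw is 0.3995 against 0.3988 for the edge. Its front overhangs the steel and hides part of it, so from here I measure against the stored edge. I'll push to just short, back off, and check with both cameras.

```bash
cat >> h.py <<'E'
def line(p,g):
    l=fit(p,E0+g*N+.009*D,BY,.043,.048,"red",.007)
    return round(1e3*(l[0]-E0)@N,2),round(l[1]-BY,4),l[2:]
E
python3 - <<'E'
from h import *
for n in(.088,.079):
    ctrl.servo_line(pos(n,.0036,.0434),rate=.03); print(n,line(cams.read_camera("scene"),n-.075))
ctrl.servo_line(pos(.085,.0036,.0434),rate=.05)
ctrl.servo_line(pos(.085,.0036,.09),rate=.15)
q=ctrl.sense()["qpos"];q2=np.array(q);q2[0]+=.75;q2[1]-=.2
ctrl.move_j(q2)
for n in("scene","top"):
    p=cams.read_camera(n);print(n,line(p,.004));cv2.imwrite(f"pics/{n}3.png",p["pixels"])
print(ctrl.sense()["time"],ctrl.sense()["tool_pos"])
cv2.imwrite("pics/c3.png",np.hstack([cv2.resize(cv2.imread(f"pics/{n}3.png")[140:260,170:290],None,fx=3.3,fy=3.3,interpolation=cv2.INTER_CUBIC) for n in("top","scene")]))
E
```

```text
0.088 (np.float64(13.28), np.float64(0.0036), (np.float64(0.00027313032609831963), 37))
0.079 (np.float64(4.06), np.float64(0.0052), (np.float64(0.00022566125910813452), 37))
scene (np.float64(4.08), np.float64(0.005), (np.float64(0.0002308182037987367), 37))
top (np.float64(3.22), np.float64(0.0015), (np.float64(0.0002802551953512265), 38))
13.4667 [0.23115805 0.61375789 0.21602102]
```

View pics/c3.png

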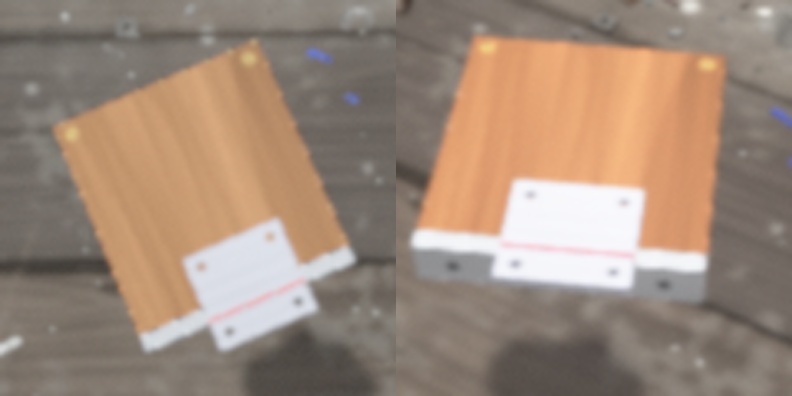

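The line is still 3.2 mm (top) to 4.1 mm (scene) inside the edge, and nearly square. I'll take the mean, so the final push is to TCP n = 0.0754, with a small yaw correction.

Run:
```python
from h import *
q=ctrl.sense()["qpos"].copy()
ctrl.movep(pos(.090,.0036,.09),quat(-.003))
ctrl.servo_line(pos(.090,.0036,.0434),rate=.1)
ctrl.servo_line(pos(.0754,.0036,.0434),rate=.02); ctrl.pause(.2)
print(ctrl.sense()["tool_pos"],pos(.0754,.0036,.0434),line(cams.read_camera("scene"),0))
ctrl.servo_line(pos(.085,.0036,.0434),rate=.05)
ctrl.servo_line(pos(.085,.0036,.09),rate=.15)
ctrl.move_j(q)
for n in("scene","top"):
    p=cams.read_camera(n);print(n,line(p,0));cv2.imwrite(f"pics/{n}4.png",p["pixels"])
    print([np.round((np.array(cams.pinpoint(k,p)[0]["point"][:2])-E0)@N,4) for k in("line_left","line_right") if cams.pinpoint(k,p)])
print(ctrl.sense()["time"])
cv2.imwrite("pics/c4.png",np.hstack([cv2.resize(cv2.imread(f"pics/{n}4.png")[180:260,190:290],None,fx=4,fy=4,interpolation=cv2.INTER_CUBIC) for n in("top","scene")]))
```

```text
[0.54718303 0.27998713 0.04334349] [0.54718526 0.27999628 0.0434    ] (np.float64(0.97), np.float64(0.0018), (np.float64(0.00021506375266322242), 38))
scene (np.float64(0.97), np.float64(0.0022), (np.float64(0.00022441143572205695), 38))
[np.float64(-0.0004), np.float64(0.0041)]
top (np.float64(0.06), np.float64(0.0014), (np.float64(0.00028309856714649683), 39))
[np.float64(0.001)]
19.975
```

View pics/c4.png

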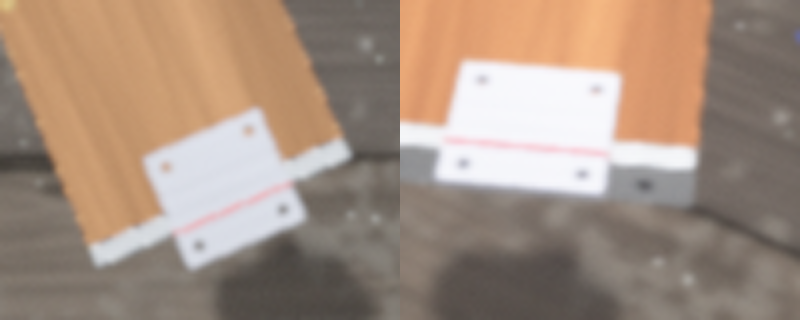

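The two views put the line within 0.1 to 1.0 mm of the edge and square to about 2 mrad. The robot is clear of everything and nothing else was touched, so I'm handing in.

```bash
python3 -c "
from workcell import hand_in
print(hand_in())"
```

```text
the job is handed in; nothing more can be done
None
```

I pushed the plate until its red line lay over the steel edge, within about 1 mm (0.1 mm in the top view, 1.0 mm in the scene view) and square to about 2 mrad; the job was handed in at about 20 s, arm clear and nothing else touched.

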